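# Clip the cordless bonding tester onto the washstand's earth stud

### The job

Clip the cordless tester onto the brass earth stud of the washstand: squeeze its plunger all the way so that the hook runs out, and with the hook held out slide it sideways until the stud is inside the hook and bears lightly on the hook's shank. Then let the plunger go, so that the spring draws the stud against the nose, and leave the tester standing upright on the counter, clipped to the stud. Do not push hard on the stud (stay well under 12 N) and leave the bottles, soap and tumbler where they are.

Things in the scene. Friction and masses are not known exactly. Their poses are not given: they have to be found in the camera images.
- clip: The tester, a loose grey clip of about 0.17 kg: low barrel with two upright tabs. Origin on the underside's centre line; x forwards to the nose, z up. Barrel x -14 to +66 mm, 26 mm wide, 22 mm high; front end face (x = 66) is the nose. Stands flat on the counter. Hook at the nose opens to -y: the stud goes in as the tester moves towards its own -y.
- front_tab (a point): Middle of the front face of the front tab, fixed to the barrel: at x = +21, z = 42 mm in the clip's frame. Tab 6 mm thick, 26 mm wide (y), from z = 22 to 62 mm. One finger presses here, backwards.
- thumb_plate (a point): Middle of the rear face of the rear tab (plunger's thumb plate), z = 42 mm, x = -39 mm at rest, -25 fully pressed. 6 mm thick, 26 mm wide, top at z = 62 mm. The other finger presses here, forwards. The two faces are 60 mm apart at rest, 46 mm fully pressed (their middle then at x = -2 mm). Squeezed so with 20 N or more (30 N is fine) from above, the tester can be lifted and carried.
- plunger (a joint): How far the plunger is pressed and the hook run out, in m: 0 at rest, 0.014 fully pressed. Return spring 2.4 N at 0, 8 N at 0.014. The gap from nose to lip is this + 0.5 mm, from nose to cross bar this + 4.5 mm: so it reads 0.0035 when the hook has closed on the 8 mm stud, about 0.0075 if only the lip pinches it, 0 if it missed.
- hook (a point): Middle of the rear face of the steel hook's cross bar; x = 70.5, y = -2, z = 12 mm in the clip's frame at rest; moves forwards with the plunger. Hook spans z = 7 to 17 mm. Bar 5 mm thick. Shank joins it on the clip's left, inner face at y = +4 mm. At the bar's free right end (y = -8 to -11) a lip reaches 4 mm back towards the nose. 12 mm between lip and shank.
- plate: Steel plate flush in the counter, fixed, 40 (x) by 96 mm (y), slot along y. Origin at its centre at counter height. In the slot, at x = 0, stands the brass stud: upright pin 8 mm thick, flat head 16 mm wide from z = 36 to 42 mm. It is up to 28 mm either way along y; where is not measured: feel or see it. It yields along y 0.25 mm per N, not in x. The tester may slide over the plate.
- lotion: Bystander: miniature amber bottle, 30 mm diameter, 75 mm high; origin at the centre of its underside.
- shampoo: Bystander: miniature green bottle, 30 mm diameter, 75 mm high; origin at the centre of its underside.
- soap: Bystander: boxed soap, 45 x 65 x 22 mm; origin at the centre of its underside.
- tumbler: Bystander: white tumbler, 68 mm diameter, 90 mm high; origin at the centre of its underside.
Not all that is in view belongs to the job. What is shaped like the clip but green or orange is not meant.

How it is judged (in metres and radians):
On the way, in this order (a step that is already met when the one before it is completed fails the run):
1. the plunger is squeezed and the hook has run out (past 11 mm) (value of joint plunger above 0.011 m), for 0.2 s.
2. the stud bears on the tester with the hook still out (past 10 mm) (value of joint plunger above 0.01 m and contact force between clip and plate above 0.5 N), for 0.1 s.
At the end, for the whole second after the job is handed in: The hook is closed on the stud: plunger between 2 and 5.5 mm, clip and stud pressing with over 1 N, and the tester stands still and upright (within 7 degrees) on the counter (underside within 6 mm of it), its hook within 45 mm of the plate's centre (value of joint plunger between 0.002 and 0.0055 m and contact force between clip and plate above 1 N and horizontal distance between hook and plate below 0.045 m and angle between clip's own z axis and vertical below 0.12 rad and height (world z) of clip below 0.006 m and linear speed of clip below 0.02 m/s); the robot touches nothing.
It fails at once if the stud is pushed with more than 12 N (contact force between clip and plate above 12 N).
It fails at once if a finger or the arm pushes the stud with more than 12 N (contact force between the arm and plate above 12 N).
It fails at once if a bystander is moved by more than 15 mm (distance of any of lotion, shampoo, soap, tumbler from where it was at the start of the episode above 0.015 m).
It also fails if it takes over 54 s, if anything falls off the work surface, if the arm or the gripper's body presses on something with over 40 N, if the wrist force passes 120 N, or if a joint passes its speed limit or range.

### The arm

A 6-joint arm with a two-finger parallel gripper is mounted at the origin on the work surface. World frame = base frame: x ahead of the robot, y to its left, z up, the work surface at z = 0. Lengths are in mm, angles in rad, forces in N, time in s.
With the tool pointing down it reaches from about 350 to 725 mm from the base axis. Payload 4.3 kg.
Tool frame: the origin (TCP) lies midway between the tips of the shut fingers; the grasp point (between the pads) lies 19 mm behind it; z points along the fingers, y is the line along which they close (so a half turn about z gives the same grasp; the last joint's range is limited). The gripper opens to 85 mm and grips with 20 to 120 N. Pads are 22 mm wide; open, the fingers measure 114 mm over their backs; the gripper's body (76 mm by 85 mm) begins 54 mm behind the grasp point. The pads swing forward as they close: fully open they stand 13 mm farther back than shut.
Start: joints at [-1.328, 0.377, 0.081, 1.274, 0, 1.46], TCP at [198.69, -539.619, 231.329] pointing down, gripper open.
Joint ranges: [-2.72, 2.72], [-0.84, 1.66], [-1.02, 1.22], [-1.77, 2.12], [-1.37, 1.28], [-3.14, 3.14]. Speed limits (rad/s): [2.57, 2.57, 3.14, 3.14, 3.14, 3.14].

### API

Orientations are given as a unit quaternion [w, x, y, z].
In Python, from rig import robot gives the robot as it stands.
- The arm moves only by the tool send_rows, never from a script. Its argument "increments" is a list that holds one entry, the list of rows, each a list of 5 numbers: the shift along the tool's x, y, z in mm, then the turn about the tool's z in units of 8 degrees (1.0 is 8 degrees), then the opening, from -1 (shut) to 1 (fully open). A call has 1 to 12 rows; each row shifts and turns the commanded pose from where the row before left it, along the tool's axes as they then stand; what a row does not reach is not made up. A row lasts 1/8 s, in which the tool goes at most 62.5 mm and 10.7 degrees, less where a joint would pass 70% of its speed; a pose out of reach is approached as far as the arm can. A call is refused whole if a number of a shift passes 62.5 or a number of a turn 1, either way. A call with a gripper value outside its range is refused whole. The fingers move at their own pace and stop on an object; "squeeze" is the grip in N (left out, the last holds). Time passes only in rows, so rows that do not move let the fingers close. It gives the time, the measured TCP pose, the force, the opening and the grip force at its end, in the units of the state.
- robot.sense(): the state, without advancing time (a new reading comes with each control period).
- robot.read_camera(name): name is "side" or "top"; returns (picture, depth): 384x512x3 uint8, red, green, blue; 384x512 float32, mm along the optical axis (not along the pixel's ray), 0 where there is no reading.
- robot.calibration(name): a dict with "vfov" (degrees; the focal length in pixels is half the picture's height over the tangent of half this angle, whatever the lens; pixels are square), "cx", "cy" (the principal point, pixels), "origin" and "orientation" of the camera in the world. Camera axes: x right, y up, looking along -z (the intrinsics and any distortion apply to the point x, -y, -z); pixel columns grow to the right and rows downward; lengths in mm; the calibration is good to about 2 mm. A picture is of the moment at which its call begins. calibration takes no time and is no camera call.
- robot.close_job(): hands the job in; it is judged then, once.
The state is a dict: "clock": time; "q": joint angles; "joint_vel": joint speeds; "tau": joint torques, N m; "tcp_pos": TCP position; "orientation": TCP orientation; "ft_force": force on the tool from outside, world axes, zero at the start; "moment": the same for the moment, N m; "gripper_width": finger opening in mm; "grip_force": force on a finger pad.
Only numpy, scipy, OpenCV 4.12 (cv2) and the standard library are available. Lean on these libraries where they do the work, as an engineer would, in place of code of your own. Each camera call takes 0.05 s, during which the arm holds its last target. There are 200 camera calls.

## Working session

There is one attempt and no reset: what is moved stays moved. The work goes in short steps, Python scripts to look and compute and a tool call to move; the robot and the scene stay as the last step left them, time stands still between calls to the robot, and variables do not carry over. Pictures are saved under pics/ and viewed, at most 10 in all, crops included, and the job is handed in when it is done.

Besides the shell and the picture viewer there is one more tool, called after "Emit:" by a JSON object that holds its "method" and its "body". send_rows: Moves the arm, as the interface text tells. Its arguments: {"type":"object","properties":{"increments":{"type":"array"},"squeeze":{"type":"number"}},"required":["increments"]}

```bash
ls; mkdir -p pics
cat > h.py <<'E'
import numpy as np,cv2
from scipy.spatial.transform import Rotation as R
from rig import robot
def rot(q): return R.from_quat([q[1],q[2],q[3],q[0]]).as_matrix()
def cam(n,shape=(384,512)):
    c=robot.calibration(n); f=shape[0]/2/np.tan(np.radians(c['vfov'])/2)
    return c,f,rot(c['orientation']),np.array(c['origin'])
def ray(n,u,v):
    c,f,M,o=cam(n); d=np.array([(u-c['cx'])/f,-(v-c['cy'])/f,-1.]); return o,M@d
def onz(n,u,v,z):
    o,d=ray(n,u,v); return o+d*(z-o[2])/d[2]
def proj(n,p):
    c,f,M,o=cam(n); x=M.T@(np.array(p)-o); return c['cx']+f*x[0]/-x[2], c['cy']-f*x[1]/-x[2]
def cloud(n,D):
    c,f,M,o=cam(n); v,u=np.mgrid[0:384,0:512]
    X=np.stack([(u-c['cx'])/f*D,-(v-c['cy'])/f*D,-D],-1); return X@M.T+o
E
python3 - <<'E'
from h import *
for n in('top','side'):
    print(n,robot.calibration(n)); p,d=robot.read_camera(n); cv2.imwrite(f'pics/{n}0.png',p[:,:,::-1]); np.savez(f'{n}0.npz',p=p,d=d)
print(robot.sense())
E
```

```text
pics
top {'vfov': 45.71500589079731, 'cx': 251.15935510269856, 'cy': 186.32472864804092, 'origin': array([423.7675181 ,  86.28288152, 995.49549751]), 'orientation': array([-0.70199587, -0.05629894,  0.04422298,  0.70857361])}
side {'vfov': 47.328956062353086, 'cx': 248.50861675941903, 'cy': 196.96596111366944, 'origin': array([ 471.85071069, -630.57552541,  783.52306566]), 'orientation': array([ 0.9206948 ,  0.38657064, -0.02621827, -0.04687025])}
{'clock': 0.1, 'q': array([-1.32831577e+00,  3.78036870e-01,  7.97745522e-02,  1.27438035e+00,
       -2.13031399e-05,  1.46049546e+00]), 'joint_vel': array([ 2.02025409e-03, -3.49217005e-04,  2.39946591e-03, -8.72722242e-05,
        1.28084768e-03, -1.86749152e-03]), 'tau': array([ 1.28326108e-03, -4.64693820e+01,  2.70582354e+01,  1.21022065e-02,
       -1.18307262e-04, -1.47320833e-05]), 'tcp_pos': array([ 198.52785219, -539.02744823,  230.43336447]), 'orientation': array([-9.20451943e-04,  9.84483031e-01,  1.75477374e-01, -7.15961201e-05]), 'ft_force': array([ 0.42552073,  0.0577248 , -0.32313449]), 'moment': array([-0.01913008,  0.01943673,  0.00679055]), 'grip_force': 0.0, 'gripper_width': 85.47871750137213}
```

View pics/top0.png

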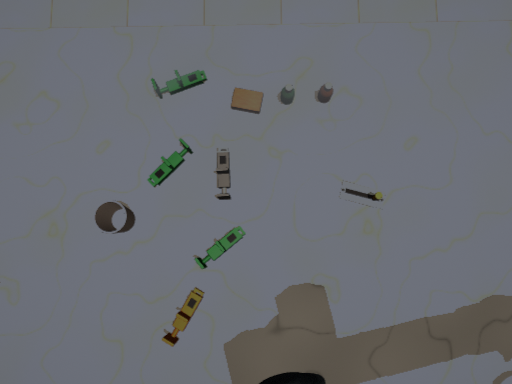

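View pics/side0.png

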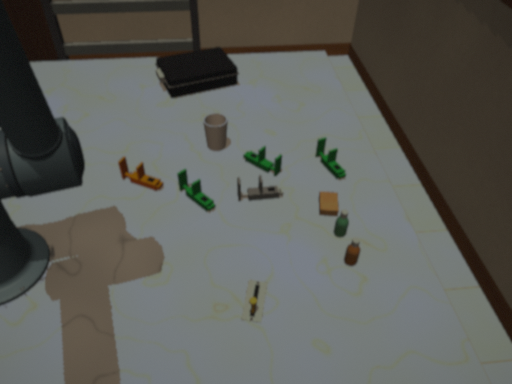

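Candidates (top view): grey (223,172), green (180,82), (170,165) and (222,246), orange (184,318). By the description I choose the grey one. The plate is at (362,194), with the brass stud head near (379,197). I'll check with one close crop.

Run:
```python
from h import *
z=np.load('top0.npz');p,d=z['p'],z['d']
s=np.load('side0.npz')
a=cv2.resize(p[140:210,190:260],(390,390),interpolation=cv2.INTER_CUBIC)
b=cv2.resize(p[160:230,325:395],(390,390),interpolation=cv2.INTER_CUBIC)
c=cv2.resize(s['p'][165:215,225:295],(390,279),interpolation=cv2.INTER_CUBIC)
e=cv2.resize(s['p'][275:325,220:290],(390,279),interpolation=cv2.INTER_CUBIC)
img=np.vstack([np.hstack([a,b]),np.hstack([c,e])]);img=np.clip(img*1.3,0,255).astype(np.uint8)
img=cv2.resize(img,(690,592))
cv2.imwrite('pics/crop.png',img[:,:,::-1])
X=cloud('top',d.astype(float))
Y=cloud('side',s['d'].astype(float))
print('counter z', np.nanmedian(X[200:220,260:320,2]),np.median(Y[230:260,200:260,2]))
for n,C,D,(r0,r1,c0,c1) in(('top',X,d,(140,210,190,260)),('side',Y,s['d'],(165,215,225,295)),('topP',X,d,(160,230,325,395)),('sideP',Y,s['d'],(275,325,220,290))):
    Q=C[r0:r1,c0:c1].reshape(-1,3);Q=Q[D[r0:r1,c0:c1].ravel()>0]
    for lo,hi in((12,30),(30,50),(50,75)):
        m=(Q[:,2]>lo)&(Q[:,2]<hi);
        if m.any(): print(n,lo,m.sum(),Q[m].mean(0).round(1),Q[m].min(0).round(1),Q[m].max(0).round(1))
for n,(u,v) in dict(clip=(223,172),plate=(362,194),stud=(379,197),lot=(326,95),sh=(288,97),soap=(248,101),tum=(112,217),g1=(170,165),g2=(222,246)).items(): print(n,onz('top',u,v,20).round())
```

```text
counter z 0.31591496586872836 1.401741193770988
top 12 465 [601.1 163.3  21.9] [537.4 147.7  12.5] [652.6 235.7  29.9]
top 30 35 [577.6 170.8  39.7] [537.3 148.9  30.1] [644.  234.4  49.2]
top 50 93 [570.2 161.4  60.8] [537.2 147.7  50.2] [597.3 175.2  66.3]
side 12 460 [605.5 175.8  20.7] [537.7 146.6  12. ] [660.7 272.5  30. ]
side 30 61 [588.7 177.9  38.8] [537.7 148.2  30.3] [658.9 244.8  49.2]
side 50 66 [568.4 159.   59.8] [537.7 146.9  50.3] [598.2 174.6  65.5]
topP 12 4 [ 537.5 -162.4   16.9] [ 535.7 -163.6   14.4] [ 540.2 -161.5   18.4]
topP 30 50 [ 538.5 -165.2   41.5] [ 531.2 -173.3   37.4] [ 545.8 -158.3   45.7]
sideP 12 17 [ 538.6 -168.    21.6] [ 535.6 -169.    12.6] [ 541.8 -166.    29.3]
sideP 30 57 [ 538.6 -166.1   42.2] [ 531.4 -173.4   30.5] [ 546.  -156.7   46.4]
clip [596. 163.  20.]
plate [ 544. -136.   20.]
stud [ 538. -172.   20.]
lot [767. -65.  20.]
sh [763.  19.  20.]
soap [755. 108.  20.]
tum [500. 403.  20.]
g1 [613. 279.  20.]
g2 [436. 165.  20.]
```

View pics/crop.png

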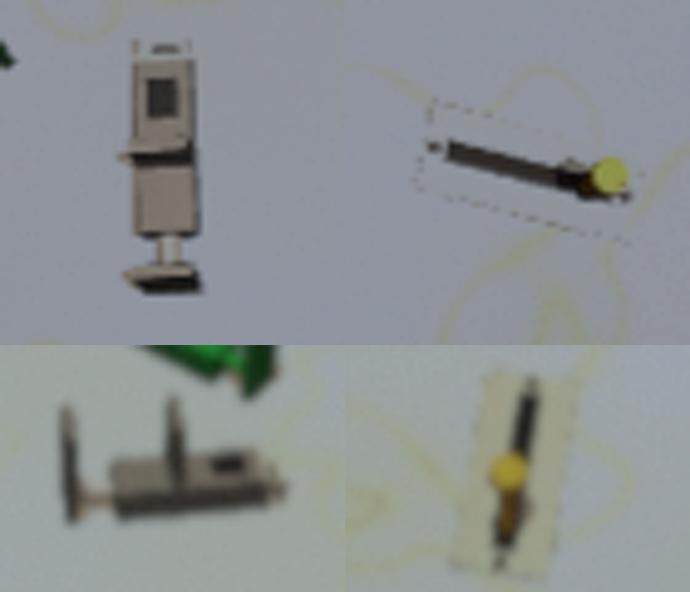

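Close crop: the grey clip has its nose (hook faintly visible) up at about (223,150) in the top image, and its rear tab at (223,196). The stud head is at about (379,196), near the right-hand (-y) end of the slot. Next: poses.

Run:
```python
from h import *
k=690/780*390/70
L=lambda x,y,z:onz('top',190+x/k-.4,140+y/k-.4,z)
P=lambda x,y,z:onz('top',325+(x-345)/k-.4,160+y/k-.4,z)
f=L(163,58,22);r=L(166,235,22);e=f-r
print('barrel front',f.round(1),'rear',r.round(1),'len',np.linalg.norm(e).round(1),'yaw',np.degrees(np.arctan2(e[1],e[0])).round(1))
z=np.load('top0.npz');s=np.load('side0.npz')
for n,z in(('top',z),('side',s)):
    X=cloud(n,z['d'].astype(float)).reshape(-1,3)
    ok=(z['d'].ravel()>0)&(abs(X[:,0]-597)<75)&(abs(X[:,1]-162)<24)
    Q=X[ok]
    b=Q[(Q[:,2]>17)&(Q[:,2]<27)&(Q[:,0]>555)]
    rect=cv2.minAreaRect(b[:,:2].astype(np.float32)); print(n,'barrel',rect)
    for lo,hi in((525,560),(575,610)):
        t=Q[(Q[:,2]>54)&(Q[:,0]>lo)&(Q[:,0]<hi)]; c=t.mean(0); l=np.polyfit(t[:,1],t[:,0],1)
        print(n,'tab',len(t),c.round(1),t.min(0).round(1),t.max(0).round(1),'yaw',np.degrees(-np.arctan(l[0])).round(1))
    S=X[(z['d'].ravel()>0)&(np.hypot(X[:,0]-538,X[:,1]+166)<25)&(X[:,2]>30)]
    print('stud head',(S.min(0)+S.max(0))[:2]/2,S.mean(0))
a=P(447,150,0);b=P(628,196,0);e=a-b
print('slot',a.round(1),b.round(1),'len',np.linalg.norm(e),'dir',np.degrees(np.arctan2(e[1],e[0])))
c=[P(*q,0) for q in((430,100),(418,185),(645,160),(632,243))];e1=c[0]-c[2];e2=c[1]-c[3]
print(np.round(c,1),np.degrees(np.arctan2(e1[1],e1[0])),np.degrees(np.arctan2(e2[1],e2[0])),np.mean(c,0))
```

```text
barrel front [641.2 164.   22. ] rear [561.9 162.7  22. ] len 79.3 yaw 1.0
top barrel ((604.04541015625, 163.12921142578125), (95.78160858154297, 26.164438247680664), 1.6191699504852295)
top tab 40 [540.2 159.8  61.9] [537.5 147.7  56.1] [544.1 172.5  65.8] yaw 0.9
top tab 46 [594.2 163.1  61.2] [591.5 149.6  54.4] [597.3 175.2  66.3] yaw 1.4
stud head [ 538.48265023 -165.80106692] [ 538.51947911 -165.19972009   41.4675496 ]
side barrel ((604.6040649414062, 162.8156280517578), (95.18598937988281, 30.722850799560547), 2.060918092727661)
side tab 27 [540.9 158.2  61.7] [537.7 146.9  54.1] [544.3 174.6  65.5] yaw 3.7
side tab 29 [594.9 160.4  60.7] [592.  149.6  54.1] [598.2 174.5  65. ] yaw 4.6
stud head [ 538.69446875 -165.03011196] [ 538.59994469 -166.067743     42.23920458]
slot [ 556.  -104.1    0. ] [ 534.6 -183.4    0. ] len 82.14747906683827 dir 74.8736777827112
[[ 578.7  -97.3    0. ]
 [ 540.5  -90.6    0. ]
 [ 550.6 -191.7    0. ]
 [ 513.7 -184.1    0. ]] 73.4440826492931 74.00526729481416 [ 545.85614174 -140.94661781    0.        ]
```

Emit:
{"method": "send_rows", "body": {"increments": [[[42,-38,0,0,1],[42,-38,0,0,1],[42,-38,0,0,1],[42,-38,0,0,1],[42,-38,0,0,1],[42,-38,0,0,1],[42,-38,0,0,1],[42,-38,0,0,1],[42,-38,0,0,1],[42,-38,0,0,1],[42,-38,0,0,1],[42,-38,0,0,1]]], "squeeze": 30}}

```text
clock: 1.6
tcp_pos: [514.4, 64.3, 231.0]
orientation: [0.0, 0.984, 0.176, -0.0]
ft_force: [0.5, -1.6, 0.7]
gripper_width: 85.3
grip_force: 0.0
```

Emit:
{"method": "send_rows", "body": {"increments": [[[0,0,0,-0.95,1],[0,0,0,-0.95,1],[0,0,0,-0.95,1],[0,0,0,-0.95,1],[0,0,0,-0.95,1],[0,0,0,-0.95,1],[0,0,0,-0.95,1],[0,0,0,-0.95,1],[0,0,0,-0.95,1],[0,0,0,0,1]]]}}

```text
clock: 2.85
tcp_pos: [513.7, 62.4, 230.9]
orientation: [-0.0, 0.716, 0.698, -0.0]
ft_force: [-0.0, -0.0, 0.5]
gripper_width: 85.2
grip_force: 0.0
```

```bash
cat >> h.py <<'E'
def st():
    s=robot.sense(); M=rot(s['orientation']); p=s['tcp_pos']
    print('t',round(s['clock'],2),'p',p.round(1),'ywaw',np.degrees(np.arctan2(M[1,1],M[0,1])).round(2),'zax',M[:,2].round(3),'F',s['ft_force'].round(2),'w',round(s['gripper_width'],1),'g',round(s['grip_force'],1),'q6',s['q'][5].round(2))
    return p,M
def go(x,y,z,yaw):
    p,M=st(); print('tool shift',(M.T@(np.array([x,y,z])-p)).round(1),'turn units',round((np.degrees(np.arctan2(M[1,1],M[0,1]))-yaw)/8,3))
E
python3 -c "
from h import *
go(566.8,162.3,110,1.3)"
```

```text
t 2.85 p [513.7  62.4 230.9] ywaw -1.47 zax [-0.001 -0.    -1.   ] F [-0.03 -0.    0.54] w 85.2 g 0.0 q6 1.59
tool shift [101.2  50.6 120.8] turn units -0.347
```

Emit:
{"method": "send_rows", "body": {"increments": [[[25,12.5,30,-0.35,1],[25,12.5,30,0,1],[25,12.5,30,0,1],[26,13,30,0,1],[0,0,0,0,1],[0,0,0,0,1]]]}}

```text
clock: 3.6
tcp_pos: [563.1, 163.7, 111.6]
orientation: [0.0, 0.699, 0.715, -0.0]
ft_force: [0.0, -0.0, 1.1]
gripper_width: 85.2
grip_force: 0.0
```

Run:
```python
from h import *
go(566.8,162.3,22,1.3)
p,d=robot.read_camera('side'); cv2.imwrite('pics/s1.png',cv2.resize(p[120:220,190:340],(750,500),interpolation=cv2.INTER_CUBIC)[:,:,::-1])
```

```text
t 3.6 p [563.1 163.7 111.6] ywaw 1.35 zax [-0.    -0.001 -1.   ] F [ 0.01 -0.05  1.05] w 85.2 g 0.0 q6 1.72
tool shift [-1.4  3.7 89.6] turn units 0.006
```

View pics/s1.png

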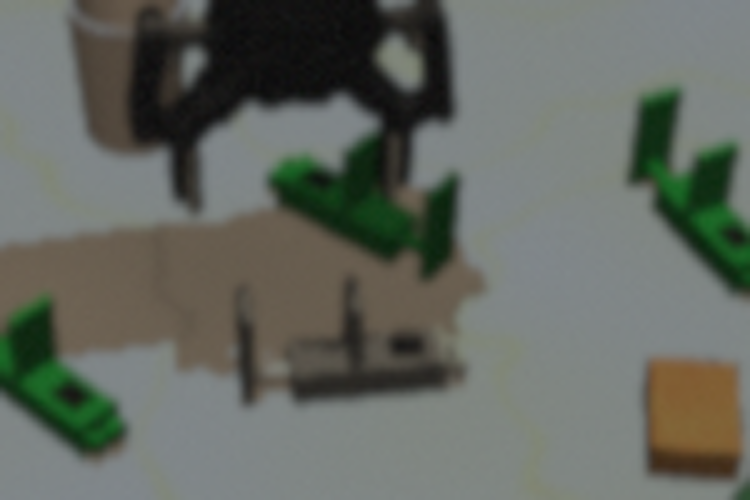

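The gripper hangs above the grey clip, with its fingers at (185,190) and (395,170) straddling the tabs at (245,340) and (350,320). It is well centred after the 3.7 mm correction, so I'll go down.

Emit:
{"method": "send_rows", "body": {"increments": [[[-1.4,3.7,20,0,1],[0,0,20,0,1],[0,0,20,0,1],[0,0,15,0,1],[0,0,13,0,1],[0,0,0,0,1],[0,0,0,0,1]]]}}

```text
clock: 4.53
tcp_pos: [567.6, 162.8, 23.9]
orientation: [0.0, 0.698, 0.716, 0.0]
ft_force: [-0.2, -0.3, 0.4]
gripper_width: 85.1
grip_force: 0.0
```

Emit:
{"method": "send_rows", "body": {"increments": [[[0,0,0,0,0.5],[0,0,0,0,0.5],[0,0,0,0,0.3],[0,0,0,0,0.3],[0,0,0,0,0.1],[0,0,0,0,-0.1],[0,0,0,0,-0.3],[0,0,0,0,-0.3],[0,0,0,0,-0.3],[0,0,0,0,-0.3]]], "squeeze": 30}}

```text
clock: 5.78
tcp_pos: [573.0, 163.2, 26.8]
orientation: [0.004, 0.698, 0.716, 0.004]
ft_force: [6.5, -0.5, 10.7]
gripper_width: 45.0
grip_force: 29.9
```

```bash
python3 -c "
from h import *
st()"
```

```text
t 5.78 p [573.  163.2  26.8] ywaw 1.39 zax [ 0.011  0.001 -1.   ] F [ 6.5  -0.46 10.65] w 45.0 g 29.9 q6 1.72
```

Emit:
{"method": "send_rows", "body": {"increments": [[[0,0,-5,0,-0.3],[0,0,-10,0,-0.3],[0,0,-15,0,-0.3],[0,0,-15,0,-0.3],[0,0,0,0,-0.3],[0,0,0,0,-0.3]]]}}

```text
clock: 6.52
tcp_pos: [567.0, 162.7, 68.3]
orientation: [0.0, 0.698, 0.716, -0.0]
ft_force: [0.2, -0.6, -1.9]
gripper_width: 44.7
grip_force: 31.3
```

Run:
```python
from h import *
st()
p,d=robot.read_camera('side'); cv2.imwrite('pics/s2.png',cv2.resize(p[120:220,190:340],(750,500),interpolation=cv2.INTER_CUBIC)[:,:,::-1])
```

```text
t 6.53 p [567.  162.7  68.3] ywaw 1.41 zax [ 0. -0. -1.] F [ 0.18 -0.63 -1.95] w 44.7 g 31.3 q6 1.72
```

View pics/s2.png

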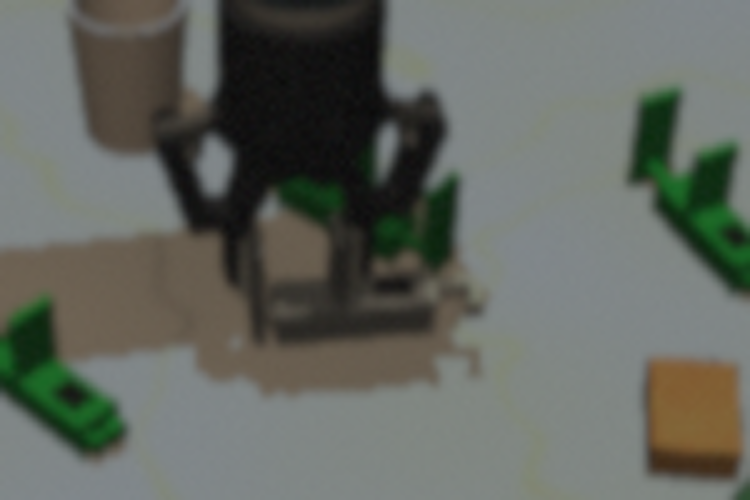

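Run:
```python
from h import *
p,d=robot.read_camera('side'); X=cloud('side',d.astype(float)).reshape(-1,3)
q=X[(d.ravel()>0)&(abs(X[:,1]-162)<14)&(X[:,2]>57)&(X[:,2]<75)&(X[:,0]>606)&(X[:,0]<630)]
print('barrel top ahead of tab',len(q),np.percentile(q[:,2],[10,50,90]).round(1),np.polyfit(q[:,0]-618,q[:,2],1))
b=X[(d.ravel()>0)&(abs(X[:,1]-162)<16)&(X[:,2]>45)&(X[:,2]<70)&(X[:,0]>560)&(X[:,0]<670)]
print(b.min(0),b.max(0)); h,e=np.histogram(b[:,0],bins=np.arange(600,668,4)); print(list(zip(e,h)))
go(478.7,-101.6,68.3,-16)
```

```text
barrel top ahead of tab 85 [60.8 64.5 66.8] [1.79709333e-04 6.41606052e+01]
[560.41224458 147.0414435   45.11352715] [658.35770236 176.9479075   69.80720965]
[(np.int64(600), np.int64(18)), (np.int64(604), np.int64(21)), (np.int64(608), np.int64(18)), (np.int64(612), np.int64(23)), (np.int64(616), np.int64(18)), (np.int64(620), np.int64(20)), (np.int64(624), np.int64(22)), (np.int64(628), np.int64(16)), (np.int64(632), np.int64(14)), (np.int64(636), np.int64(7)), (np.int64(640), np.int64(7)), (np.int64(644), np.int64(7)), (np.int64(648), np.int64(8)), (np.int64(652), np.int64(17)), (np.int64(656), np.int64(7)), (np.int64(660), np.int64(0))]
t 6.62 p [566.5 162.6  67.7] ywaw 1.41 zax [-0.001 -0.    -1.   ] F [-0.74  0.11 -2.02] w 45.0 g 31.3 q6 1.72
tool shift [-262.   -94.3   -0.4] turn units 2.177
```

Emit:
{"method": "send_rows", "body": {"increments": [[[-32,-11,-10,0,-0.3],[-43,-16,0,0,-0.3],[-43,-16,0,0,-0.3],[-43,-16,0,0,-0.3],[-43,-16,0,0,-0.3],[-32,-11,0,0,-0.3],[-26,-8,0,0,-0.3],[0,0,0,0.75,-0.3],[0,0,0,0.75,-0.3],[0,0,0,0.68,-0.3],[0,0,0,0,-0.3],[0,0,0,0,-0.3]]]}}

```text
clock: 8.12
tcp_pos: [479.3, -101.4, 78.0]
orientation: [-0.0, 0.798, 0.602, -0.0]
ft_force: [0.6, -0.9, -2.7]
gripper_width: 45.1
grip_force: 31.4
```

Run:
```python
from h import *
go(478.7,-101.6,45,-16)
for n in('top','side'):
    p,d=robot.read_camera(n); np.savez(n+'3.npz',p=p,d=d)
    X=cloud(n,d.astype(float)).reshape(-1,3); k=(d.ravel()>0)
    S=X[k&(np.hypot(X[:,0]-538,X[:,1]+166)<14)&(X[:,2]>37)]; print(n,'stud',(S.min(0)+S.max(0))/2)
    u=np.array([.961,-.276]);r=X[:,:2]-np.array([478.7,-101.6]);a=r@u;b=r@np.array([.276,.961])
    q=k&(a>30)&(a<110)&(abs(b)<20)&(X[:,2]>60)
    print('a max',np.percentile(a[q],[95,99,100]).round(1),'b',np.percentile(b[q&(a<62)],[1,50,99]).round(1))
    for z0 in(66,):pass
p1=np.load('top3.npz')['p'];p2=np.load('side3.npz')['p']
u,v=map(int,proj('top',[510,-120,50]));A=cv2.resize(p1[v-55:v+55,u-70:u+70],(390,306),interpolation=cv2.INTER_CUBIC)
u,v=map(int,proj('side',[510,-120,50]));B=cv2.resize(p2[v-55:v+55,u-70:u+70],(390,306),interpolation=cv2.INTER_CUBIC)
cv2.imwrite('pics/c3.png',np.hstack([A,B])[:,:,::-1])
```

```text
t 8.12 p [ 479.3 -101.4   78. ] ywaw -15.95 zax [-0.001  0.    -1.   ] F [ 0.64 -0.87 -2.67] w 45.1 g 31.4 q6 1.51
tool shift [-0.3 -0.5 33. ] turn units 0.007Traceback (most recent call last):
  File "<stdin>", line 6, in <module>
    return umr_minimum(a, axis, None, out, keepdims, initial, where)
ValueError: zero-size array to reduction operation minimum which has no identity
```

Emit:
{"method": "send_rows", "body": {"increments": [[[0,0,20,0,-0.3],[0,0,20,0,-0.3],[0,0,5,0,-0.3],[0,0,3,0,-0.3],[0,0,0,0,-0.3],[0,0,0,0,-0.3]]]}}

```text
clock: 8.93
tcp_pos: [480.1, -101.7, 30.9]
orientation: [0.001, 0.799, 0.602, 0.0]
ft_force: [-0.1, -0.3, -1.9]
gripper_width: 44.7
grip_force: 31.4
```

Run:
```python
from h import *
go(478.7,-101.6,29,-16)
n='side';p,d=robot.read_camera(n); t=robot.sense()['tcp_pos'][:2]
X=cloud(n,d.astype(float)).reshape(-1,3); k=(d.ravel()>0)
S=X[k&(np.hypot(X[:,0]-538,X[:,1]+166)<14)&(X[:,2]>37)]; print(n,'stud',(S.min(0)+S.max(0))/2)
r=X[:,:2]-t;a=r@np.array([.961,-.276]);b=r@np.array([.276,.961])
q=k&(a>30)&(a<60)&(abs(b)<20)&(X[:,2]>8)
print('barrel z',np.percentile(X[q,2],[50,80,95]).round(1),'b',np.percentile(b[q],[2,98]).round(1))
h=k&(a>70)&(a<100)&(abs(b)<16)&(X[:,2]>6)
print('hook n',h.sum(),'a',np.percentile(a[h],[2,98]),'b',np.percentile(b[h],[2,98]),X[h,2].max())
u,v=map(int,proj(n,[510,-130,20]));cv2.imwrite('pics/c3.png',cv2.resize(p[v-50:v+50,u-65:u+65],(780,600),interpolation=cv2.INTER_CUBIC)[:,:,::-1])
```

```text
t 8.93 p [ 480.1 -101.7   30.9] ywaw -16.02 zax [ 0.001 -0.001 -1.   ] F [-0.09 -0.33 -1.92] w 44.7 g 31.4 q6 1.51
tool shift [-0.3 -1.4  1.9] turn units -0.002
side stud [ 538.66020446 -164.4460217    41.40831956]
barrel z [284.9 428.7 505.5] b [-18.9  17.3]
hook n 78 a [70.76590468 91.08848538] b [-11.76309353  10.42284842] 25.702336432800507
```

View pics/c3.png

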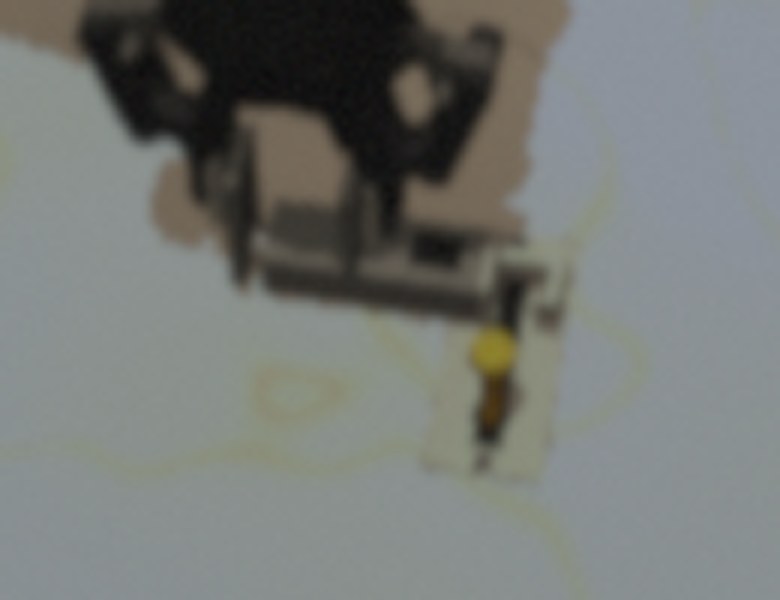

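In the crop, the slot at (513,290) lies between the nose (490,300) and the hook's lip (545,320). The stud head is at (493,350), straight along the slide direction. I'll shift 1.5 mm back, lower 2 mm and slide.

Emit:
{"method": "send_rows", "body": {"increments": [[[0,-1.5,2,0,-0.3],[-6,0,0,0,-0.3],[-6,0,0,0,-0.3],[-6,0,0,0,-0.3],[-6,0,0,0,-0.3],[-3,0,0,0,-0.3],[0,0,0,0,-0.3],[0,0,0,0,-0.3]]]}}

```text
clock: 9.98
tcp_pos: [470.7, -127.0, 28.3]
orientation: [0.0, 0.799, 0.602, 0.0]
ft_force: [-0.3, -0.8, -2.4]
gripper_width: 45.0
grip_force: 31.4
```

Emit:
{"method": "send_rows", "body": {"increments": [[[-1,0,0,0,-0.3],[-1,0,0,0,-0.3],[-1,0,0,0,-0.3],[0,0,0,0,-0.3]]]}}

```text
clock: 10.48
tcp_pos: [469.8, -130.0, 28.3]
orientation: [0.0, 0.799, 0.602, -0.0]
ft_force: [0.3, -0.1, -2.3]
gripper_width: 44.9
grip_force: 31.4
```

```bash
cat >> h.py <<'E'
def rel():
    p,M=st(); r=np.array([538.6,-165.3])-p[:2]; f=robot.sense()['ft_force'][:2]
    u=np.array([.961,-.276]);n=np.array([.276,.961]); print('stud in clip x',round(r@u-2,1),'y',round(r@n,1),'Fx',round(f@u,2),'Fy',round(f@n,2))
E
python3 -c "
from h import *
rel()"
```

```text
t 10.47 p [ 469.8 -130.    28.3] ywaw -16.03 zax [ 0. -0. -1.] F [ 0.29 -0.12 -2.27] w 44.9 g 31.4 q6 1.45
stud in clip x 73.9 y -14.9 Fx 0.31 Fy -0.04
```

Emit:
{"method": "send_rows", "body": {"increments": [[[-1,0,0,0,-0.3],[-1,0,0,0,-0.3],[-1,0,0,0,-0.3],[0,0,0,0,-0.3]]]}}

```text
clock: 10.98
tcp_pos: [469.0, -132.9, 28.3]
orientation: [0.0, 0.799, 0.602, 0.0]
ft_force: [-0.6, 0.4, -2.6]
gripper_width: 45.2
grip_force: 31.4
```

Emit:
{"method": "send_rows", "body": {"increments": [[[-1,0,0,0,-0.3],[-1,0,0,0,-0.3],[-1,0,0,0,-0.3],[0,0,0,0,-0.3]]]}}

```text
clock: 11.48
tcp_pos: [468.1, -135.8, 28.3]
orientation: [0.0, 0.799, 0.602, -0.0]
ft_force: [0.3, -0.7, -1.7]
gripper_width: 45.2
grip_force: 31.4
```

```bash
python3 -c "
from h import *
rel()"
```

```text
t 11.47 p [ 468.1 -135.8   28.3] ywaw -16.03 zax [ 0. -0. -1.] F [ 0.34 -0.75 -1.66] w 45.2 g 31.4 q6 1.44
stud in clip x 73.9 y -8.9 Fx 0.53 Fy -0.62
```

Emit:
{"method": "send_rows", "body": {"increments": [[[-1.5,0,0,0,-0.3],[-1.5,0,0,0,-0.3],[-1.5,0,0,0,-0.3],[-1.5,0,0,0,-0.3],[0,0,0,0,-0.3]]]}}

```text
clock: 12.1
tcp_pos: [466.5, -141.6, 28.3]
orientation: [0.0, 0.799, 0.602, -0.0]
ft_force: [-0.6, 0.2, -2.3]
gripper_width: 44.8
grip_force: 31.4
```

Emit:
{"method": "send_rows", "body": {"increments": [[[-0.5,0,0,0,-0.3],[-0.5,0,0,0,-0.3],[0,0,0,0,-0.3]]]}}

```text
clock: 12.48
tcp_pos: [466.2, -142.5, 28.3]
orientation: [0.0, 0.799, 0.602, -0.0]
ft_force: [-0.4, 0.8, -2.3]
gripper_width: 44.8
grip_force: 31.4
```

Emit:
{"method": "send_rows", "body": {"increments": [[[-0.5,0,0,0,-0.3],[-0.5,0,0,0,-0.3],[0,0,0,0,-0.3]]]}}

```text
clock: 12.85
tcp_pos: [466.0, -143.4, 28.3]
orientation: [0.0, 0.799, 0.602, -0.0]
ft_force: [0.6, -0.4, -1.3]
gripper_width: 45.1
grip_force: 31.4
```

```bash
python3 -c "
from h import *
rel()"
```

```text
t 12.85 p [ 466.  -143.4   28.3] ywaw -16.03 zax [ 0. -0. -1.] F [ 0.64 -0.36 -1.25] w 45.1 g 31.4 q6 1.42
stud in clip x 73.8 y -1.0 Fx 0.71 Fy -0.17
```

Emit:
{"method": "send_rows", "body": {"increments": [[[-0.5,0,0,0,-0.3],[-0.5,0,0,0,-0.3],[0,0,0,0,-0.3]]]}}

```text
clock: 13.22
tcp_pos: [465.7, -144.2, 28.3]
orientation: [-0.0, 0.799, 0.602, 0.0]
ft_force: [0.5, 1.4, -1.0]
gripper_width: 45.1
grip_force: 31.4
```

Emit:
{"method": "send_rows", "body": {"increments": [[[-0.5,0,0,0,-0.3],[-0.5,0,0,0,-0.3],[0,0,0,0,-0.3]]]}}

```text
clock: 13.6
tcp_pos: [465.5, -144.9, 28.3]
orientation: [-0.0, 0.799, 0.602, 0.0]
ft_force: [1.9, 3.2, -1.6]
gripper_width: 44.6
grip_force: 31.4
```

```bash
python3 -c "
from h import *
rel()"
```

```text
t 13.6 p [ 465.5 -144.9   28.3] ywaw -16.0 zax [ 0.     0.001 -1.   ] F [ 1.86  3.15 -1.58] w 44.6 g 31.4 q6 1.42
stud in clip x 73.9 y 0.6 Fx 0.91 Fy 3.54
```

Contact on the shank at about 3.5 N. I'll hold briefly, lower to the counter, then release gradually with the front finger kept in place.

Emit:
{"method": "send_rows", "body": {"increments": [[[0,0,0,0,-0.3],[0,0,0,0,-0.3],[0.3,-0.5,0.8,0,-0.3],[0,-0.5,0.8,0,-0.3],[0,0,0,0,-0.3]]]}}

```text
clock: 14.22
tcp_pos: [465.2, -144.9, 26.9]
orientation: [0.001, 0.799, 0.602, 0.0]
ft_force: [2.3, 3.3, -0.7]
gripper_width: 45.2
grip_force: 31.6
```

```bash
python3 -c "
from h import *
rel()"
```

```text
t 14.22 p [ 465.2 -144.9   26.9] ywaw -16.03 zax [ 0.001 -0.    -1.   ] F [ 2.27  3.33 -0.72] w 45.2 g 31.6 q6 1.42
stud in clip x 74.2 y 0.7 Fx 1.26 Fy 3.83
```

Emit:
{"method": "send_rows", "body": {"increments": [[[0,0,0,0,0.06],[0,0,0,0,0.09],[0,-0.6,0,0,0.12],[0,-0.6,0,0,0.15],[0,-0.6,0,0,0.18],[0,-0.6,0,0,0.21],[0,-0.6,0,0,0.24],[0,0,0,0,0.24]]], "squeeze": 20}}

```text
clock: 15.22
tcp_pos: [462.7, -144.7, 27.1]
orientation: [0.001, 0.799, 0.601, 0.0]
ft_force: [4.8, -1.3, -4.4]
gripper_width: 52.9
grip_force: 2.7
```

```bash
python3 -c "
from h import *
rel()"
```

```text
t 15.22 p [ 462.7 -144.7   27.1] ywaw -16.05 zax [ 0.002 -0.001 -1.   ] F [ 4.79 -1.33 -4.45] w 52.9 g 2.7 q6 1.42
stud in clip x 76.6 y 1.1 Fx 4.97 Fy 0.05
```

Emit:
{"method": "send_rows", "body": {"increments": [[[0,0,0,0,0.27],[0,0,0,0,0.3],[0,0,0,0,0.33],[0,0,0,0,0.36],[0,0,0,0,0.4],[0,0,0,0,0.45],[0,0,0,0,0.55],[0,1,0,0,0.7],[0,1,0,0,0.85],[0,0,0,0,1],[0,0,0,0,1],[0,0,0,0,1]]]}}

```text
clock: 16.73
tcp_pos: [463.5, -144.4, 26.7]
orientation: [-0.0, 0.799, 0.602, -0.0]
ft_force: [0.1, 0.9, 0.3]
gripper_width: 85.9
grip_force: 0.0
```

Run:
```python
from h import *
rel()
n='side';p,d=robot.read_camera(n)
u,v=map(int,proj(n,[500,-150,30]));cv2.imwrite('pics/c4.png',cv2.resize(p[v-50:v+50,u-65:u+65],(780,600),interpolation=cv2.INTER_CUBIC)[:,:,::-1])
```

```text
t 16.73 p [ 463.5 -144.4   26.7] ywaw -16.02 zax [-0. -0. -1.] F [0.05 0.87 0.31] w 85.9 g 0.0 q6 1.42
stud in clip x 76.0 y 0.7 Fx -0.19 Fy 0.86
```

View pics/c4.png

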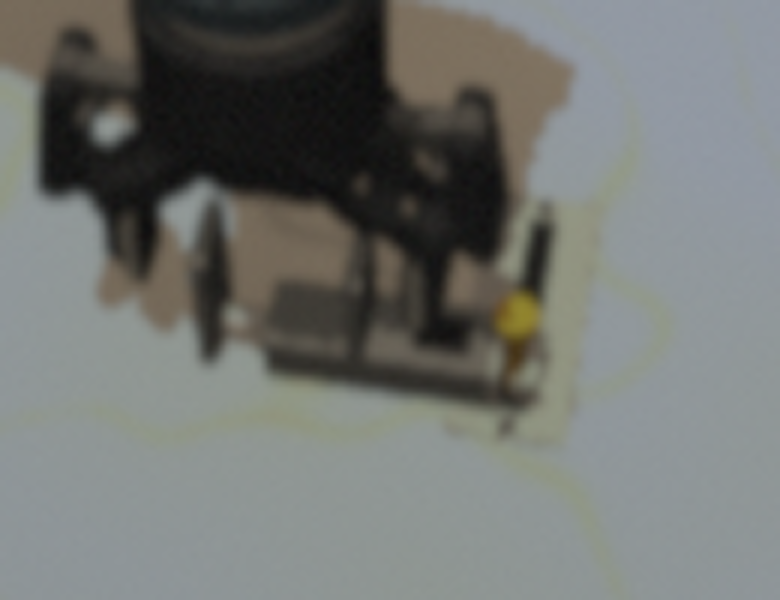

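The stud at (515,350) sits between the nose (495,380) and the hook (535,390). The clip stands flat and both fingers are clear of the tabs, so I'll retreat upwards.

Emit:
{"method": "send_rows", "body": {"increments": [[[0,0,-5,0,1],[0,0,-10,0,1],[0,0,-20,0,1],[0,0,-30,0,1],[0,0,-40,0,1],[0,0,-40,0,1],[0,0,-40,0,1],[0,0,0,0,1],[0,0,0,0,1]]]}}

```text
clock: 17.9
tcp_pos: [463.4, -144.4, 211.7]
orientation: [0.0, 0.799, 0.602, 0.0]
ft_force: [0.0, -0.0, -0.2]
gripper_width: 85.6
grip_force: 0.0
```

Run:
```python
from h import *
n='side';p,d=robot.read_camera(n);st()
X=cloud(n,d.astype(float)).reshape(-1,3);r=X[:,:2]-np.array([538.6,-165.3]);a=r@np.array([.961,-.276]);b=r@np.array([.276,.961])
k=(d.ravel()>0)&(X[:,2]>52)&(X[:,2]<66)&(abs(b)<18)
for lo,hi in((-130,-85),(-70,-30)):
    q=k&(a>lo)&(a<hi);print(q.sum(),np.percentile(a[q],[3,50,97]).round(1),X[q,2].max().round(1))
u,v=map(int,proj(n,[500,-150,30]));cv2.imwrite('pics/c5.png',cv2.resize(p[v-50:v+50,u-65:u+65],(780,600),interpolation=cv2.INTER_CUBIC)[:,:,::-1])
```

```text
t 17.95 p [ 462.9 -144.2  210.9] ywaw -16.02 zax [-0.001  0.001 -1.   ] F [-0.   -0.41 -0.18] w 85.5 g 0.0 q6 1.42
55 [-105.4 -101.7  -99.5] 64.7
52 [-54.7 -51.2 -48.9] 65.9
```

View pics/c5.png

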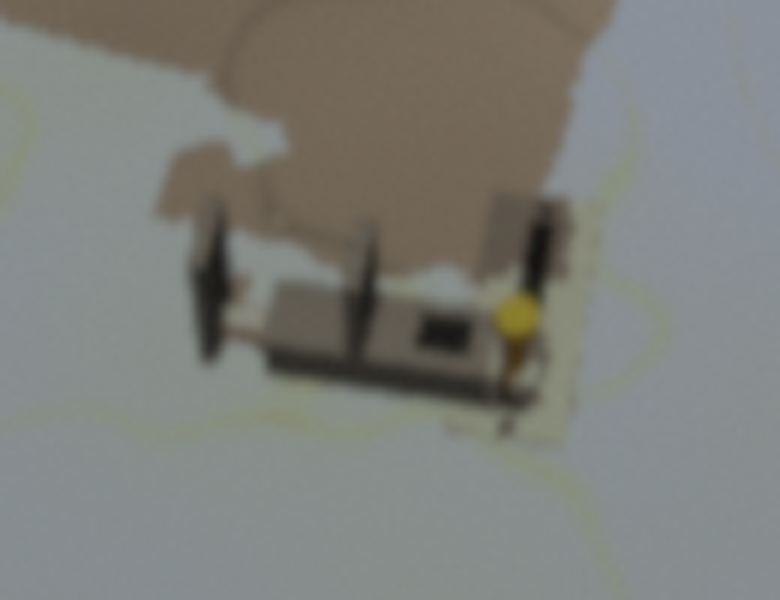

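The tab spacing dropped from 54.0 to 50.5 mm, which puts the plunger at 3.5 mm: closed on the stud.

```bash
python3 -c "
from h import *
print(robot.close_job())"
```

```text
the job is handed in; nothing more can be done
None
```

The tester is clipped to the brass stud and standing upright on the counter, with the plunger reading about 3.5 mm from the camera (the value for a hook closed on the stud); I handed the job in at about 18 s, and no verdict came back.

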